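# Fish the axle bolt out of the float-valve box

### The arm

A 6-joint arm with a two-finger parallel gripper is mounted at the origin on the work surface. World frame = base frame: x ahead of the robot, y to its left, z up, the work surface at z = 0. Lengths are in m, angles in rad, forces in N, time in s.
With the tool pointing down it reaches from about 0.35 to 0.875 m from the base axis. Payload 4.2 kg.
Tool frame: the origin (TCP) lies midway between the tips of the shut fingers; the grasp point (between the pads) lies 19 mm behind it (grasp_offset is the distance from the TCP to the grasp point, in m); x points along the fingers, y is the direction in which the jaws open and shut, and the axes are right-handed (so a half turn about x gives the same grasp; the last joint's range is limited). The gripper opens to 87 mm and grips with 3 to 60 N. Pads are 19 mm wide; open, the fingers measure 117 mm over their backs; the gripper's body (75 mm by 190 mm) begins 51 mm behind the grasp point.
Start: joints at [-0.842, 0.385, 0.008, 0, -1.194, -0.259], TCP at [0.283, -0.557, 0.202] pointing down, gripper open.
Joint ranges: [-3.14, 3.14], [-1.21, 2.06], [-1.07, 1.41], [-3.16, 2.05], [-2.99, -0.16], [-3.1, 3.1]. Speed limits (rad/s): [2.79, 2.79, 3.14, 3.14, 3.14, 3.14].

### API

Orientations are given as a unit quaternion [w, x, y, z].
In Python, from rig import * gives the robot as it stands. The module is installed in compiled form; this text tells all that it offers.
- The arm moves only by the tool arm_command, never from a script. Its argument "commands" is one flat list of numbers, 4 for each row, row after row: the shift along the tool's x, y, z in mm, then the turn about the tool's x in degrees. In form: [tx, ty, tz, roll, tx, ty, tz, roll, ...]. A call has 1 to 5 rows; each row is the pose to reach, as a shift and turn from the pose commanded when the call began, along the tool's axes at that moment; what a row does not reach only later rows make up. A row lasts 1/12 s, in which the tool goes at most 41.7 mm and 7.16 degrees, less where a joint would pass 70% of its speed; a pose out of reach is approached as far as the arm can. A call with a gripper value outside its range is refused whole. "grip" is the gripper command: -1 is fully open, 1 is shut, values between are in proportion, set as the call begins (left out, the last holds). The fingers move at their own pace and stop on an object; the grip force is fixed at half the most. Time passes only in rows, so rows that repeat a pose let the fingers close. It gives the time, the measured TCP pose, the force and the opening at its end, in the units of the state.
- state(): the state, without advancing time (a new reading comes with each control period).
- snapshot(name): name is "scene" or "top"; returns the picture (400x640x3 uint8, red, green, blue); there is no depth.
- camera_info(name): a dict with "mtx" (3x3 intrinsics, pixels), "R" (3x3) and "t" (3): a world point X has camera coordinates R X + t. Camera axes: x right, y down, z forward; pixel columns grow to the right and rows downward; lengths in m; the calibration is good to about 2 mm. A picture is of the moment at which its call begins. camera_info takes no time and is no camera call.
- hand_in(): hands the job in, once; it reports no verdict.
The state is a dict: "time": time; "joint_pos": joint angles; "qd": joint speeds; "joint_efforts": joint torques, N m; "position": TCP position; "tool_rot": TCP orientation; "contact_force": force on the tool from outside, world axes, zero at the start; "moment": the same for the moment, N m; "opening": opening from 0.0 (shut) to 1.0 (fully open).
Only numpy, scipy, OpenCV 4.12 (cv2) and the standard library are available. Lean on these libraries where they do the work, as an engineer would, in place of code of your own. Each camera call takes 0.05 s, during which the arm holds its last target.

### The job

The rusted axle bolt has dropped into the galvanised float-valve box and is longer than the hatch in its top: grip it through the hatch, tilt it so that one end comes out first, and draw it out diagonally. Finish while still holding it in the gripper, still and in the air, with the whole bolt at least 10 cm above the top of the box. Leave the other things on the ledge where they are and do not flip the toggle switch.

Things in the scene. Friction and masses are not known exactly. Their poses are not given: they have to be found in the camera images.
- valve_box: Galvanised sheet-steel box fixed rigidly to the ledge, 318 x 158 mm, 58 mm high, brass and blue pipe stub 42 mm long on its +x end. Origin under its centre, x along its length. Inside: 310 mm along x, 150 mm wide (y), floor top 4 mm and cover underside 54 mm above the ledge. Fixed covers, 4 mm thick, close the top from 65 mm off centre to each end, leaving a hatch between them
- hatch (a point): Centre of the open hatch, level with the box top, 58 mm above the ledge; axes as the box. The hatch measures 130 mm along x and the full inner width, 150 mm, along y
- bolt_mid (a point): Centre of the rusted steel axle bolt, on its axis, marked by a yellow paint band 10 mm wide. Bolt 190 mm long along its x; round shaft 16 mm thick; hexagons 24 mm across flats, 12 mm thick at both ends. About 0.32 kg, balanced here. It lies on the box floor, axis 12 mm above it, roughly along the box, its ends mostly hidden under the covers, its middle seen in the hatch; it does not roll
- bolt_head (a point): End face of the bolt on its axis, head end, 95 mm from the centre along the bolt's -x
- bolt_nut (a point): End face of the bolt on its axis, nut end, 95 mm from the centre along the bolt's +x
- emitter: Bystander: blue plastic drip emitter, 36 mm across, 37 mm high, origin under its centre
- insulator: Bystander: cream ceramic bobbin insulator, 48 mm across, 60 mm high, origin under its centre
- gate_latch: Bystander: galvanised gate latch lying flat, 150 x 50 mm, 44 mm high at its knob, origin under its centre
- staple_tin: Bystander: green tin, 68 mm across, 85 mm high, origin under its centre
- spanner: Bystander: steel spanner lying flat, along its own x axis
- switch_box: Grey plastic switch box fixed to the ledge, 90 x 70 x 45 mm, origin under its centre, toggle switch on top
- switch_tip (a point): Tip of the small toggle lever (35 mm long) on the switch box; it is to stay as it is
Mind the look-alikes: they are no part of the job. What is shaped like the part that bears bolt_mid but blue or orange is not meant.

How it is judged:
By the outcome, as a careful person would: the job done as asked, in the order asked, and still so for the second after the job is handed in, while the arm keeps its last pose, push and grip.
It also fails if it takes over 42 s, if anything falls off the work surface, if the arm or the gripper's body presses on something with over 40 N, if the wrist force passes 120 N, or if a joint passes its speed limit or range.

## Working session

There is one attempt and no reset: what is moved stays moved. The work goes in short steps, Python scripts to look and compute and a tool call to move; the robot and the scene stay as the last step left them, time stands still between calls to the robot, and variables do not carry over. Pictures are saved under pics/ and viewed, and the job is handed in when it is done.

Besides the shell and the picture viewer there is one more tool, called after ">>>" as name(argument=value, ...), one argument or row to a line, values as JSON. arm_command: Moves the arm, as the interface text tells. Its arguments: {"type":"object","properties":{"commands":{"type":"array"},"grip":{"type":"number"}},"required":["commands"]}

```bash
mkdir -p pics
python3 - <<'E'
from rig import *
import cv2
for n in("scene","top"):
    im=snapshot(n); cv2.imwrite(f"pics/{n}0.png",im[:,:,::-1]); 
    c=camera_info(n); print(n,c["mtx"],c["R"],c["t"])
print(state())
E
```

```text
scene [[412.25812357   0.         320.25094369]
 [  0.         412.25812357 192.52468736]
 [  0.           0.           1.        ]] [[ 0.50291056  0.86430504 -0.0076009 ]
 [ 0.46344275 -0.27706412 -0.84169845]
 [-0.72959015  0.41977646 -0.53989438]] [-0.25923087 -0.13379381  1.63504786]
top [[445.08016832   0.         318.7418225 ]
 [  0.         445.08016832 193.79492103]
 [  0.           0.           1.        ]] [[ 1.29243970e-02 -9.99916462e-01 -1.70288437e-04]
 [-9.83379749e-01 -1.26798074e-02 -1.81117340e-01]
 [ 1.81100051e-01  2.50829061e-03 -9.83461479e-01]] [0.00168674 0.48380862 1.59004365]
{'time': 0.1, 'joint_pos': array([-8.42393124e-01,  3.85459779e-01,  6.77089826e-03, -4.34636251e-04,
       -1.19399667e+00, -2.58612029e-01]), 'qd': array([ 6.03107050e-06, -3.09527615e-03,  2.26938326e-03,  2.86190127e-03,
        1.67794261e-03,  6.63622918e-04]), 'joint_efforts': array([-5.07555451e-04, -3.91688561e+01,  1.87933642e+01,  4.23189595e+00,
        1.34624357e-02, -7.45901116e-05]), 'position': array([ 0.28269769, -0.55676654,  0.20118437]), 'tool_rot': array([ 0.68751092, -0.16386195,  0.68789217,  0.16517376]), 'contact_force': array([-0.72010993,  0.09623515, -0.34357011]), 'moment': array([-0.00652119,  0.05415458, -0.07445997]), 'opening': 0.9990429615617283}
```

View pics/scene0.png

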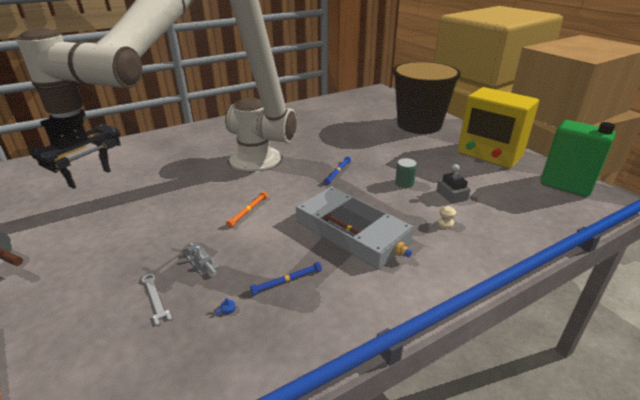

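View pics/top0.png

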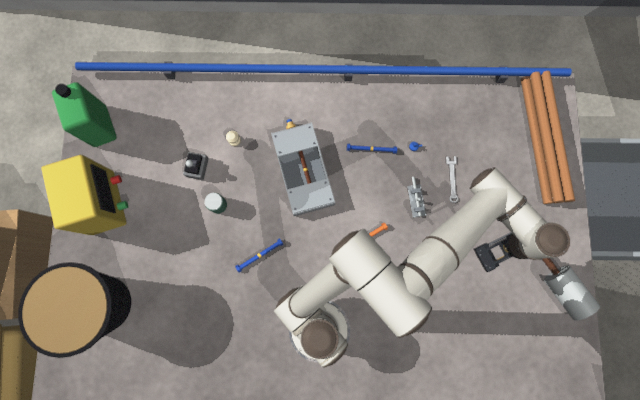

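The scene view shows the box around (355,225), with its pipe stub at (403,250) and the bolt in the hatch near (345,225). In the top view the box is at (302,168), the stub at (290,124) and the bolt near (305,168). I'll zoom in on both.

Run:
```python
import cv2,numpy as np
a=cv2.imread("pics/top0.png")[110:225,255:345]; b=cv2.imread("pics/scene0.png")[180:275,285:420]
cv2.imwrite("pics/ztop.png",cv2.resize(a,None,fx=5,fy=5,interpolation=cv2.INTER_CUBIC))
cv2.imwrite("pics/zscene.png",cv2.resize(b,None,fx=5,fy=5,interpolation=cv2.INTER_CUBIC))
```

```text
(no output)
```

View pics/ztop.png

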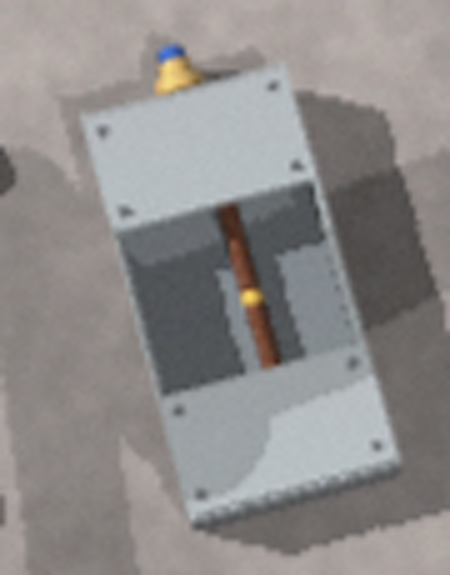

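View pics/zscene.png

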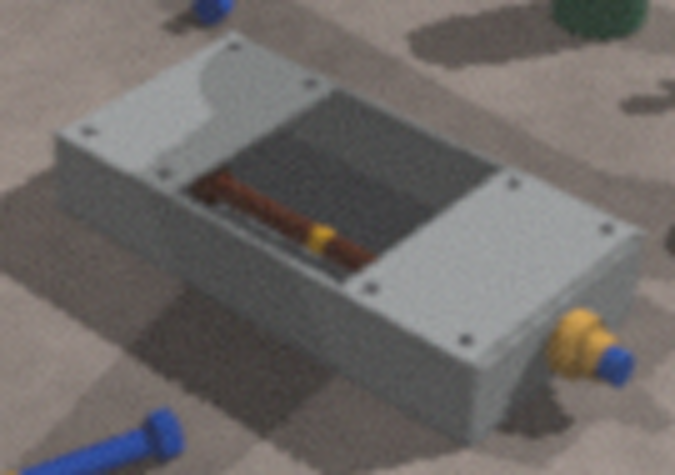

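```bash
cat > h.py <<'E'
from rig import *
import cv2,numpy as np
C={n:camera_info(n) for n in("scene","top")}
def P(n): c=C[n]; return np.array(c["mtx"])@np.c_[c["R"],c["t"]]
def tri(pt,ps):
    X=cv2.triangulatePoints(P("top"),P("scene"),np.array(pt,float).reshape(2,1),np.array(ps,float).reshape(2,1))[:,0]; return X[:3]/X[3]
def plane(n,p,z):
    c=C[n];R=np.array(c["R"]);o=-R.T@c["t"];d=R.T@np.linalg.solve(c["mtx"],[p[0],p[1],1]);return o+d*(z-o[2])/d[2]
def proj(n,X):
    q=P(n)@np.r_[X,1];return q[:2]/q[2]
E
python3 - <<'E'
from h import *
np.set_printoptions(precision=4,suppress=True)
f=lambda p,o:(np.array(p)+0.5)/5-0.5+o
T=lambda p:f(p,[255,110]); S=lambda p:f(p,[285,180])
cs=[((83,115),(642,232)),((285,65),(475,362)),((400,462),(58,135)),((193,522),(235,33))]
for a,b in cs: print(tri(T(a),S(b)),plane("top",T(a),.058),plane("scene",S(b),.058))
print("hatch corners")
for a in [(118,233),(314,182),(362,345),(163,395)]: print(plane("top",T(a),.058))
# band by mask
def band(n,box):
    im=cv2.imread(f"pics/{n}0.png");x0,y0,x1,y1=box;h=cv2.cvtColor(im[y0:y1,x0:x1],cv2.COLOR_BGR2HSV)
    m=cv2.inRange(h,(18,130,110),(35,255,255));ys,xs=np.nonzero(m);print(n,len(xs));return np.array([xs.mean()+x0,ys.mean()+y0])
bt=band("top",(295,150,315,180));bs=band("scene",(335,215,360,240));print(bt,bs)
print("band",tri(bt,bs),plane("top",bt,.021),plane("scene",bs,.021))
for a in [(229,210),(236,240),(262,340),(269,363)]: print("axis top",plane("top",T(a),.021))
for b in [(225,185),(260,207),(300,229),(345,250),(365,260)]: print("axis sc",plane("scene",S(b),.021))
E
```

```text
[0.7115 0.1888 0.0582] [0.7113 0.1884 0.058 ] [0.7114 0.1896 0.058 ]
[0.7527 0.0392 0.0588] [0.7524 0.0382 0.058 ] [0.7524 0.0412 0.058 ]
[ 0.4526 -0.0491  0.0554] [ 0.4517 -0.05    0.058 ] [ 0.4565 -0.0495  0.058 ]
[0.4076 0.102  0.056 ] [0.4059 0.0991 0.058 ] [0.4115 0.1039 0.058 ]
hatch corners
[0.6206 0.1596 0.058 ]
[0.6616 0.0152 0.058 ]
[ 0.5382 -0.0216  0.058 ]
[0.499  0.1232 0.058 ]
top 10
scene 16
[305.2 169. ] [348.4375 226.875 ]
band [0.5819 0.0595 0.0208] [0.5822 0.0602 0.021 ] [0.5818 0.0584 0.021 ]
axis top [0.6498 0.0796 0.021 ]
axis top [0.6263 0.0738 0.021 ]
axis top [0.5492 0.0528 0.021 ]
axis top [0.5316 0.0473 0.021 ]
axis sc [0.5089 0.0373 0.021 ]
axis sc [0.5391 0.0437 0.021 ]
axis sc [0.5699 0.0526 0.021 ]
axis sc [0.6005 0.0642 0.021 ]
axis sc [0.6143 0.0689 0.021 ]
```

```bash
cat >> h.py <<'E'
from scipy.spatial.transform import Rotation as Ro
np.set_printoptions(precision=4,suppress=True)
BO=np.array([.581,.069]); A=np.deg2rad(16.); U=np.array([np.cos(A),np.sin(A)]); V=np.array([-U[1],U[0]])
def toW(bx,by,z): return np.r_[BO+bx*U+by*V,z]
def rep(target=None):
    s=state();q=s["tool_rot"];M=Ro.from_quat([q[1],q[2],q[3],q[0]]).as_matrix()
    p=s["position"];d=p[:2]-BO
    print("t",round(s["time"],2),"tcp",p,"box",np.array([d@U,d@V,p[2]])*1000,"open",round(s["opening"],3),"F",s["contact_force"],"q",s["joint_pos"])
    print("tool axes x",M[:,0],"y",M[:,1],"z",M[:,2])
    y=np.degrees(np.arctan2(M[1,1],M[0,1]));print("yaw err tool y -> across bolt", [((106-y+180)%360)-180,((-74-y+180)%360)-180])
    if target is not None: print("shift mm",M.T@(np.array(target)-p)*1000,"target",target)
E
python3 -c "
from h import *
rep(toW(.045,-.0095,.2))"
```

```text
t 0.1 tcp [ 0.2827 -0.5568  0.2012] box [-459.2312 -519.3021  201.1844] open 0.999 F [-0.7201  0.0962 -0.3436] q [-0.8424  0.3855  0.0068 -0.0004 -1.194  -0.2586]
tool axes x [-0.001   0.0017 -1.    ] y [-0.4526  0.8917  0.0019] z [ 0.8917  0.4526 -0.0001]
yaw err tool y -> across bolt [np.float64(-10.907861585857347), np.float64(169.09213841414265)]
shift mm [  1.9114 405.1726 591.5913] target [0.6269 0.0723 0.2   ]
```

>>> arm_command(
  commands=[0,20,30,2,0,43,62,4,0,65,95,7,0,88,128,9,0,110,160,11],
  grip=-0.1,
)

```text
time: 0.52
position: [0.376, -0.3848, 0.2017]
tool_rot: [0.7, -0.097, 0.701, 0.097]
contact_force: [0.2, 0.3, -0.9]
opening: 0.708
```

```bash
python3 -c "
from h import *
rep(toW(.045,-.0095,.2))"
```

```text
t 0.52 tcp [ 0.376  -0.3848  0.2017] box [-322.1395 -379.7627  201.6808] open 0.708 F [ 0.1863  0.3253 -0.8667] q [-0.4956  0.2379 -0.2056 -0.0003 -1.1282 -0.7996]
tool axes x [-0.0007  0.0007 -1.    ] y [-0.272   0.9623  0.0009] z [ 0.9623  0.272  -0.0005]
yaw err tool y -> across bolt [np.float64(0.2173747457513855), np.float64(-179.78262525424861)]
shift mm [  1.8281 371.6514 365.733 ] target [0.6269 0.0723 0.2   ]
```

>>> arm_command(
  commands=[0,30,28,0,0,60,56,0,0,90,85,0,0,120,115,0,0,150,145,0],
)

```text
time: 0.93
position: [0.4736, -0.2021, 0.202]
tool_rot: [0.7, -0.098, 0.7, 0.098]
contact_force: [0.7, -0.1, -0.5]
opening: 0.553
```

>>> arm_command(
  commands=[0,30,30,0,0,60,60,0,0,90,90,0,0,120,115,0,0,120,115,0],
)

```text
time: 1.35
position: [0.5537, -0.0518, 0.2014]
tool_rot: [0.7, -0.1, 0.7, 0.1]
contact_force: [-0.3, -1.2, 0.9]
opening: 0.547
```

```bash
python3 -c "
from h import *
rep(toW(.045,-.0095,.2))"
```

```text
t 1.35 tcp [ 0.5537 -0.0518  0.2014] box [ -59.567  -108.5705  201.3579] open 0.547 F [-0.2731 -1.2146  0.8966] q [ 0.1979  0.2679 -0.1652 -0.0006 -1.1367 -1.4844]
tool axes x [ 0.0008  0.0007 -1.    ] y [-0.2802  0.9599  0.0005] z [0.9599 0.2802 0.001 ]
yaw err tool y -> across bolt [np.float64(-0.2737792148384415), np.float64(179.72622078516156)]
shift mm [  1.5111  98.5691 105.0377] target [0.6269 0.0723 0.2   ]
```

Now I'll come above the grasp spot and settle, with the opening at about 48 mm.

>>> arm_command(
  commands=[0,30,32,0,0,60,64,0,0,88,94,0,0,98,105,0,0,98,105,0],
)

```text
time: 1.77
position: [0.6266, 0.0694, 0.2005]
tool_rot: [0.7, -0.099, 0.7, 0.099]
contact_force: [-0.5, -1.3, -0.8]
opening: 0.548
```

>>> arm_command(
  commands=[15,0,0,0,40,0,0,0,60,0,0,0,80,0,0,0,80,0,0,0],
)

```text
time: 2.18
position: [0.6214, 0.0645, 0.1172]
tool_rot: [0.697, -0.098, 0.704, 0.097]
contact_force: [-1.4, 0.9, -0.6]
opening: 0.546
```

Run:
```python
from h import *
rep(toW(.045,-.0095,.009))
for n in("scene","top"):
    im=snapshot(n)[:,:,::-1]; cv2.imwrite(f"pics/{n}1.png",im)
    x0,y0,x1,y1=(285,110,420,275) if n=="scene" else (240,100,380,225)
    cv2.imwrite(f"pics/z{n}1.png",cv2.resize(im[y0:y1,x0:x1],None,fx=3.6,fy=3.6,interpolation=cv2.INTER_CUBIC))
```

```text
t 2.18 tcp [0.6214 0.0645 0.1172] box [ 37.5779 -15.4163 117.1785] open 0.546 F [-1.3622  0.924  -0.5743] q [ 0.3612  0.4576 -0.0997 -0.002  -1.0235 -1.6548]
tool axes x [-0.01   -0.0019 -0.9999] y [-0.2727  0.9621  0.0009] z [ 0.9621  0.2727 -0.0101]
yaw err tool y -> across bolt [np.float64(0.1757424316951699), np.float64(-179.82425756830483)]
shift mm [108.1032   5.8429   8.4998] target [0.6269 0.0723 0.009 ]
```

View pics/zscene1.png

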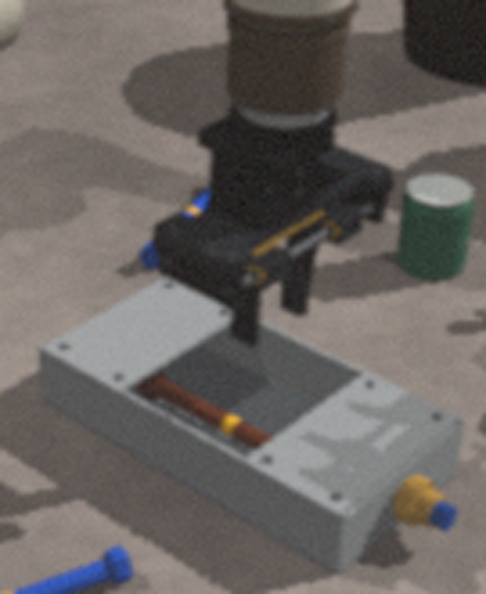

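View pics/ztop1.png

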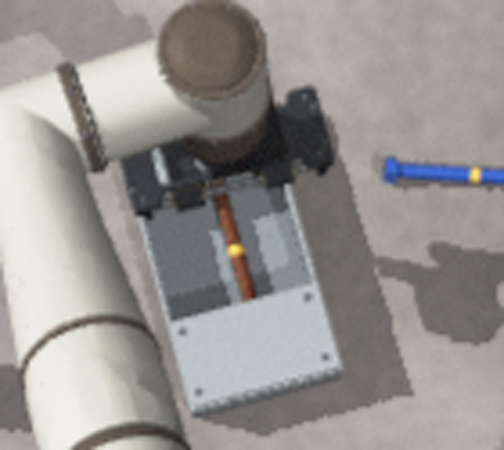

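The scene crop shows the fingers above the +y half of the hatch, with the band at (230,423) in the crop. The top crop shows the jaws straddling the bolt line, and the bolt hasn't moved. Next I'll let the arm settle and measure again.

>>> arm_command(
  commands=[0,0,0,0,0,0,0,0,0,0,0,0],
)

```text
time: 2.53
position: [0.6259, 0.066, 0.1237]
tool_rot: [0.701, -0.098, 0.699, 0.098]
contact_force: [0.4, 0.1, 0.1]
opening: 0.551
```

Run:
```python
from h import *
rep(toW(.045,-.0095,.009))
```

```text
t 2.53 tcp [0.6259 0.066  0.1237] box [ 42.3146 -15.2778 123.7472] open 0.551 F [0.3901 0.1263 0.1252] q [ 0.3618  0.4521 -0.0915  0.0002 -1.0244 -1.655 ]
tool axes x [ 0.0027  0.0008 -1.    ] y [-0.2742  0.9617  0.0001] z [0.9617 0.2742 0.0028]
yaw err tool y -> across bolt [np.float64(0.08513988801269079), np.float64(-179.9148601119873)]
shift mm [114.7546   5.7737   2.358 ] target [0.6269 0.0723 0.009 ]
```

>>> arm_command(
  commands=[0,6,2,0,20,6,2,0,45,6,2,0,70,6,2,0,70,6,2,0],
)

```text
time: 2.95
position: [0.6218, 0.0718, 0.0475]
tool_rot: [0.697, -0.098, 0.704, 0.097]
contact_force: [-0.5, 0.1, -0.8]
opening: 0.551
```

>>> arm_command(
  commands=[10,0,0,0,20,0,0,0,30,0,0,0,35,0,0,0,35,0,0,0],
)

```text
time: 3.37
position: [0.6247, 0.072, 0.0161]
tool_rot: [0.7, -0.098, 0.701, 0.098]
contact_force: [0.4, -1.0, -0.1]
opening: 0.548
```

>>> arm_command(
  commands=[0,0,0,0,0,0,0,0],
)

```text
time: 3.53
position: [0.626, 0.0723, 0.0178]
tool_rot: [0.701, -0.098, 0.7, 0.098]
contact_force: [0.7, 0.9, 0.5]
opening: 0.549
```

Run:
```python
from h import *
rep(toW(.045,-.0095,.009))
```

```text
t 3.53 tcp [0.626  0.0723 0.0178] box [44.1409 -9.2235 17.7804] open 0.549 F [0.7375 0.8861 0.5207] q [ 0.3715  0.5693 -0.1947  0.0003 -0.8056 -1.6646]
tool axes x [ 0.0012  0.0003 -1.    ] y [-0.2744  0.9616 -0.0001] z [0.9616 0.2744 0.0013]
yaw err tool y -> across bolt [np.float64(0.07581294974704633), np.float64(-179.92418705025295)]
shift mm [ 8.7815 -0.2744  0.8484] target [0.6269 0.0723 0.009 ]
```

>>> arm_command(
  commands=[3,0,0,0,6,0,0,0,9,0,0,0,9,0,0,0,9,0,0,0],
)

```text
time: 3.95
position: [0.6252, 0.0721, 0.0078]
tool_rot: [0.7, -0.098, 0.701, 0.098]
contact_force: [0.0, 0.6, 0.0]
opening: 0.554
```

>>> arm_command(
  commands=[0,0,0,0,0,0,0,0,0,0,0,0,0,0,0,0,0,0,0,0],
  grip=1,
)

```text
time: 4.37
position: [0.6255, 0.0722, 0.0083]
tool_rot: [0.7, -0.098, 0.7, 0.098]
contact_force: [-0.6, -0.2, -0.2]
opening: 0.253
```

>>> arm_command(
  commands=[0,0,0,0,0,0,0,0,0,0,0,0,0,0,0,0,0,0,0,0],
)

```text
time: 4.78
position: [0.6254, 0.0722, 0.0081]
tool_rot: [0.7, -0.098, 0.7, 0.098]
contact_force: [0.4, -0.3, -0.3]
opening: 0.011
```

Run:
```python
from h import *
rep(toW(.005,-.0095,.011))
```

```text
t 4.78 tcp [0.6254 0.0722 0.0081] box [43.5685 -9.2085  8.1494] open 0.011 F [ 0.3559 -0.3288 -0.2761] q [ 0.3715  0.5812 -0.2024  0.     -0.7872 -1.6645]
tool axes x [-0. -0. -1.] y [-0.2742  0.9617 -0.    ] z [ 0.9617  0.2742 -0.    ]
yaw err tool y -> across bolt [np.float64(0.084243316429081), np.float64(-179.91575668357092)]
shift mm [ -2.8504  -0.3482 -38.568 ] target [0.5884 0.0612 0.011 ]
```

The opening is 0.011, but a gripped shaft should give about 0.18, so I'll take pictures before moving.

Run:
```python
from h import *
for n in("scene","top"):
    im=snapshot(n)[:,:,::-1]; cv2.imwrite(f"pics/{n}2.png",im)
    x0,y0,x1,y1=(285,150,420,275) if n=="scene" else (240,100,380,225)
    cv2.imwrite(f"pics/z{n}2.png",cv2.resize(im[y0:y1,x0:x1],None,fx=4.5,fy=4.5,interpolation=cv2.INTER_CUBIC))
rep()
```

```text
t 4.88 tcp [0.6254 0.0722 0.0082] box [43.5676 -9.1977  8.1524] open 0.006 F [ 0.3417 -0.8502  0.1028] q [ 0.3715  0.5812 -0.2024  0.     -0.7872 -1.6645]
tool axes x [-0. -0. -1.] y [-0.2742  0.9617 -0.    ] z [ 0.9617  0.2742 -0.    ]
yaw err tool y -> across bolt [np.float64(0.08299139460584115), np.float64(-179.91700860539416)]
```

View pics/zscene2.png

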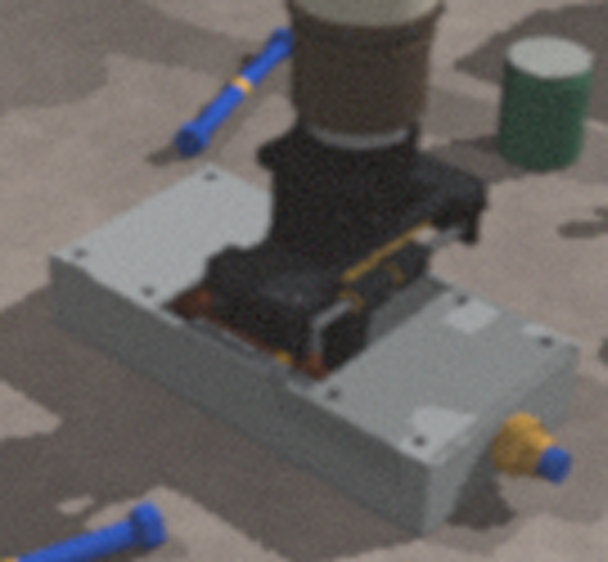

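View pics/ztop2.png

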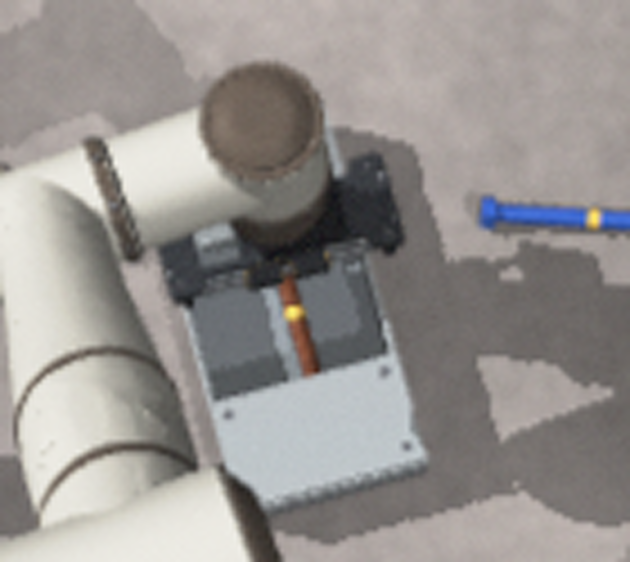

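Run:
```python
from h import *
p=state()["position"]
for n,o in(("scene",(285,150)),("top",(240,100))):
    im=cv2.imread(f"pics/z{n}2.png")
    def d(X,c): 
        q=((proj(n,X)-o+.5)*4.5-.5).astype(int); cv2.circle(im,tuple(int(v) for v in q),4,c,-1); print(n,X,q)
    d(p,(0,0,255)); d(p+[0,0,.07],(0,255,0)); d(p+[0,0,.019],(255,0,255))
    for b in(-.06,0,.045): d(toW(b,-.0095,.016),(255,255,0))
    cv2.imwrite(f"pics/y{n}2.png",im)
```

```text
scene [0.6254 0.0722 0.0082] [341 392]
scene [0.6254 0.0722 0.0782] [346 304]
scene [0.6254 0.0722 0.0272] [342 368]
scene [0.5259 0.0433 0.016 ] [223 317]
scene [0.5836 0.0599 0.016 ] [290 354]
scene [0.6269 0.0723 0.016 ] [343 383]
top [0.6254 0.0722 0.0082] [282 266]
top [0.6254 0.0722 0.0782] [279 243]
top [0.6254 0.0722 0.0272] [281 260]
top [0.5259 0.0433 0.016 ] [314 379]
top [0.5836 0.0599 0.016 ] [295 312]
top [0.6269 0.0723 0.016 ] [281 261]
```

View pics/yscene2.png

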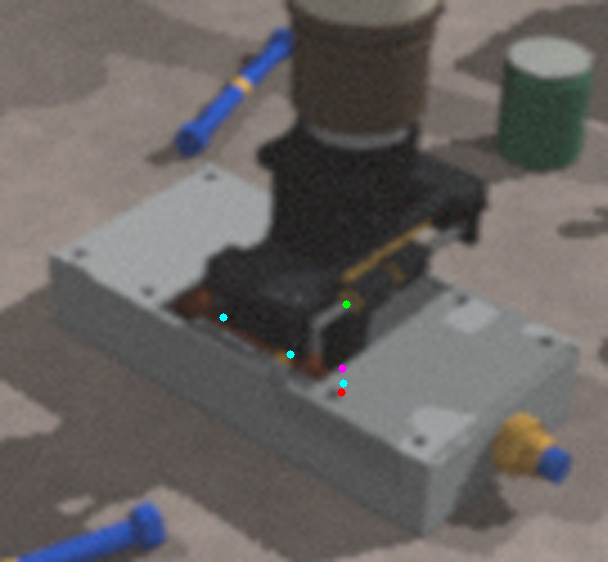

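View pics/ytop2.png

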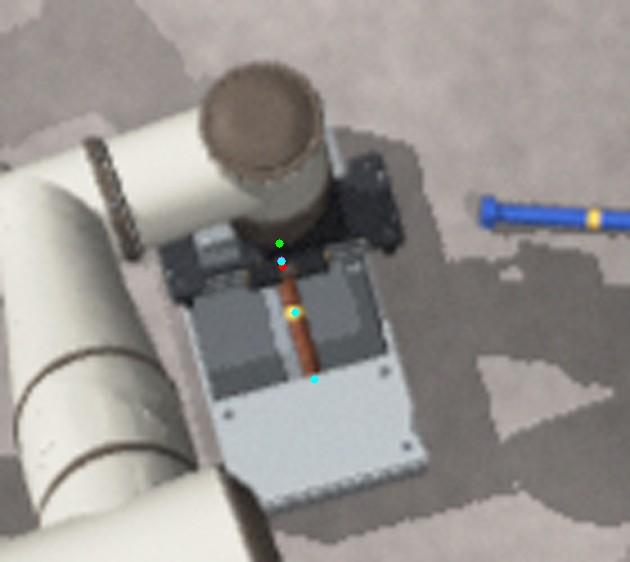

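The scene crop shows the red shaft at about (318,360), apparently between two dark fingers, and the bolt looks unmoved. The opening reading disagrees with that, so I'll test with a small lift.

>>> arm_command(
  commands=[-4,0,0,0,-8,0,0,0,-12,0,0,0,-12,0,0,0],
)

```text
time: 5.22
position: [0.6263, 0.0724, 0.0216]
tool_rot: [0.701, -0.098, 0.699, 0.098]
contact_force: [0.2, -0.2, 0.9]
opening: 0.007
```

Run:
```python
from h import *
for n in("scene","top"):
    im=snapshot(n)[:,:,::-1]; cv2.imwrite(f"pics/{n}3.png",im)
    x0,y0,x1,y1=(285,150,420,275) if n=="scene" else (240,100,380,225)
    cv2.imwrite(f"pics/z{n}3.png",cv2.resize(im[y0:y1,x0:x1],None,fx=4.5,fy=4.5,interpolation=cv2.INTER_CUBIC))
rep()
```

```text
t 5.32 tcp [0.6256 0.0723 0.0206] box [43.8127 -9.1426 20.6315] open 0.002 F [-0.2288  0.0642  0.1857] q [ 0.3715  0.5655 -0.1928 -0.0001 -0.8116 -1.6645]
tool axes x [ 0.0008  0.0004 -1.    ] y [-0.2742  0.9617  0.0001] z [0.9617 0.2742 0.0009]
yaw err tool y -> across bolt [np.float64(0.08358480111235167), np.float64(-179.91641519888765)]
```

View pics/zscene3.png

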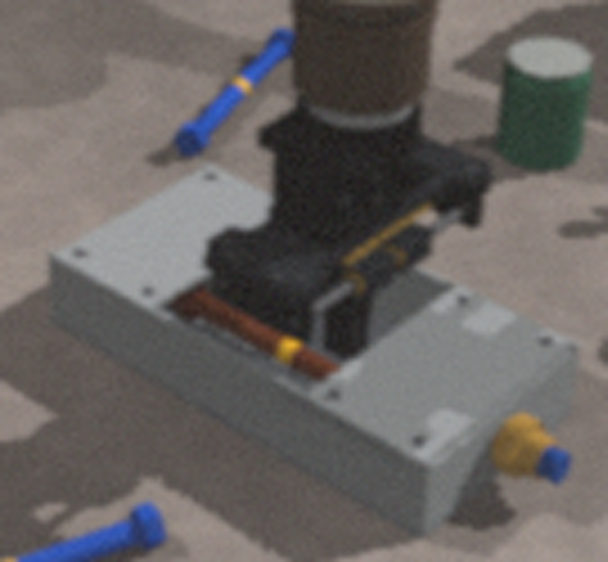

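View pics/ztop3.png

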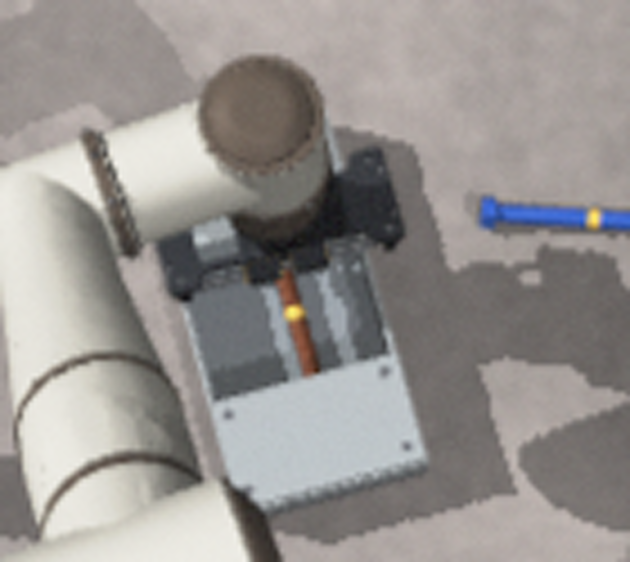

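The bolt didn't lift: the band is still at top crop (293,313). I'll raise the shut fingers clear, take pictures, and check where the tips really are against the reported TCP.

>>> arm_command(
  commands=[-25,0,0,0,-50,0,0,0,-75,0,0,0,-85,0,0,0,-85,0,0,0],
)

```text
time: 5.73
position: [0.6272, 0.0727, 0.1082]
tool_rot: [0.702, -0.098, 0.698, 0.098]
contact_force: [-0.5, 0.2, -0.0]
opening: 0.009
```

>>> arm_command(
  commands=[0,0,0,0,0,0,0,0],
)

```text
time: 5.9
position: [0.6241, 0.0719, 0.1033]
tool_rot: [0.699, -0.098, 0.701, 0.098]
contact_force: [1.0, -0.0, -0.9]
opening: 0.006
```

Run:
```python
from h import *
rep()
p=state()["position"]
for n in("scene","top"):
    im=snapshot(n)[:,:,::-1].copy(); cv2.imwrite(f"pics/{n}4.png",im)
    x0,y0,x1,y1=(285,110,420,275) if n=="scene" else (240,100,380,225)
    k=3.6 if n=="scene" else 4.5
    z=cv2.resize(im[y0:y1,x0:x1],None,fx=k,fy=k,interpolation=cv2.INTER_CUBIC)
    q=((proj(n,p)-(x0,y0)+.5)*k-.5).astype(int);cv2.circle(z,(int(q[0]),int(q[1])),2,(0,0,255),-1);print(n,q)
    cv2.imwrite(f"pics/z{n}4.png",z)
```

```text
t 5.9 tcp [0.6241 0.0719 0.1033] box [ 42.2646  -9.0536 103.3047] open 0.006 F [ 1.0164 -0.0331 -0.8954] q [ 0.3716  0.473  -0.1129 -0.0009 -0.9882 -1.6645]
tool axes x [-0.0033 -0.0005 -1.    ] y [-0.2738  0.9618  0.0004] z [ 0.9618  0.2738 -0.0033]
yaw err tool y -> across bolt [np.float64(0.10906705761993862), np.float64(-179.89093294238006)]
scene [277 360]
top [278 236]
```

View pics/zscene4.png

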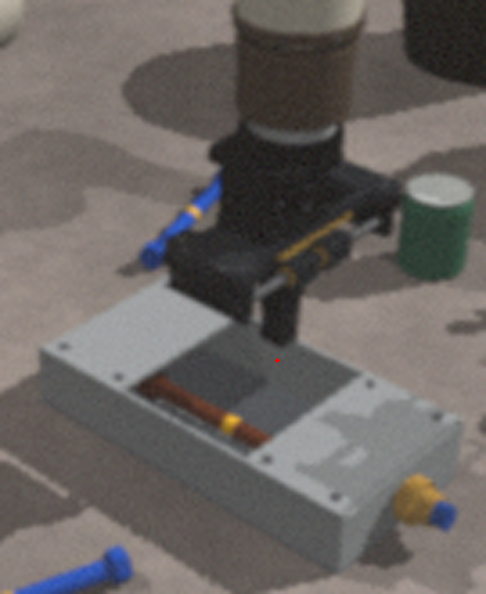

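View pics/ztop4.png

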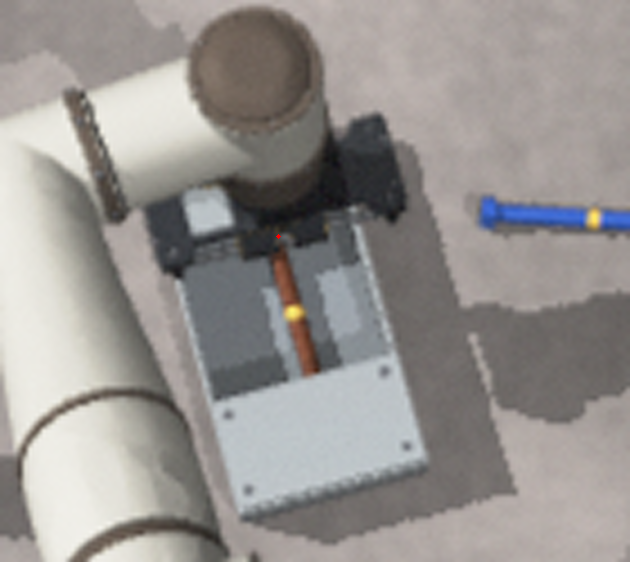

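The shut tips show at about (281,344) in the scene crop, but the reported TCP projects to (277,360). So the real tips sit roughly 15 mm above the reported TCP, and the fingers closed just over the shaft. I'll check this against the earlier pictures.

Run:
```python
from h import *
p0=np.array([.28270,-.55677,.20118]); y=np.array([-.4526,.8917,0])
p1=np.array([.6214,.0645,.1172]); y1=np.array([-.2727,.9621,0])
p4=np.array([.6241,.0719,.1033])
im=cv2.imread("pics/scene0.png"); k=5
def mk(name,box,pts):
    x0,y0,x1,y1_=box;z=cv2.resize(cv2.imread(name)[y0:y1_,x0:x1],None,fx=k,fy=k,interpolation=cv2.INTER_CUBIC)
    z=cv2.convertScaleAbs(z,alpha=1.8,beta=15)
    for X,c in pts:
        q=(proj("scene" if "scene" in name else "top",X)-(x0,y0)+.5)*k;cv2.circle(z,(int(q[0]),int(q[1])),2,c,-1)
    return z
R=(0,0,255);G=(0,255,0)
a=mk("pics/scene0.png",(20,110,150,220),[(p0+s*.0435*y,R) for s in(-1,1)]+[(p0+s*.0435*y+[0,0,.015],G) for s in(-1,1)])
b=mk("pics/scene4.png",(330,165,390,235),[(p4,R),(p4+[0,0,.015],G)])
cv2.imwrite("pics/va.png",a);cv2.imwrite("pics/vb.png",cv2.resize(b,None,fx=1.6,fy=1.6))
c=mk("pics/top0.png",(460,220,560,290),[(p0+s*.0435*y,R) for s in(-1,1)]+[(p0+s*.0435*y+[0,0,.015],G) for s in(-1,1)])
cv2.imwrite("pics/vc.png",c)
```

```text
(no output)
```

View pics/va.png

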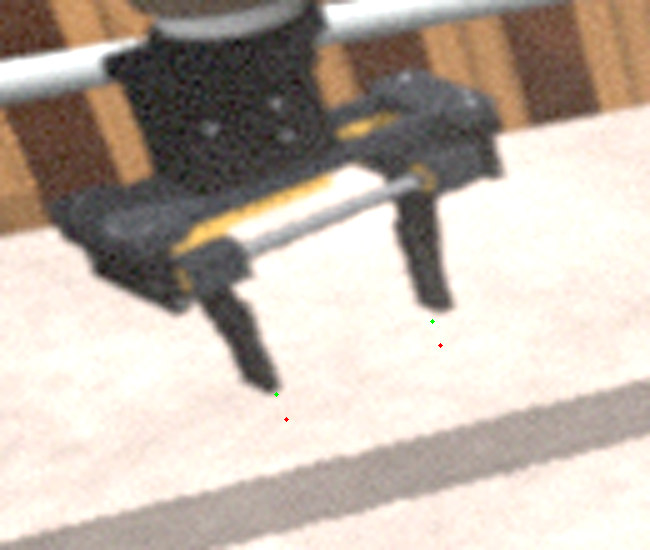

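View pics/vb.png

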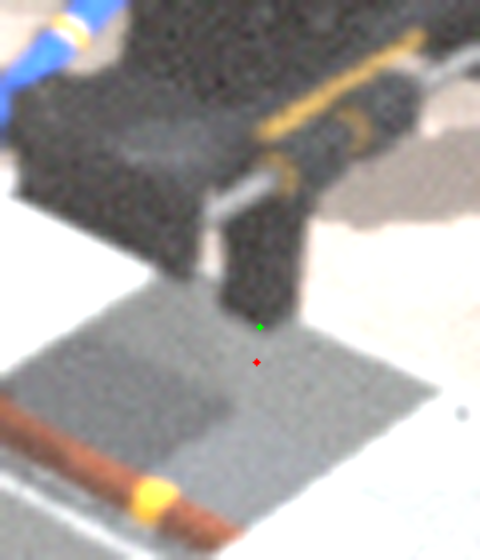

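View pics/vc.png

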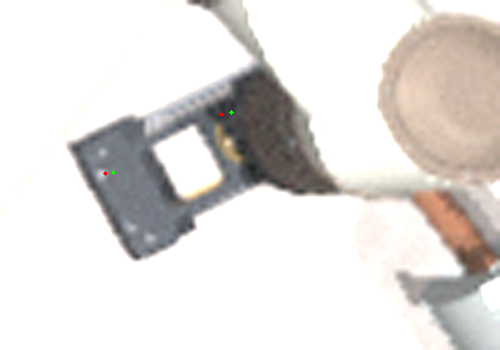

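Start picture (va): the tips at (265,388) and (440,308) lie about 17 mm above the reported TCP. The shut-finger picture (vb) agrees, with the tip at (258,322). There's no noticeable sideways offset. So the real tip height is the reported z plus about 17 mm, and I'll regrip at a reported z of about -9 mm, lowering in small steps while watching the force.

>>> arm_command(
  commands=[0,0,0,0,0,0,0,0,5,0,0,0,5,0,0,0,5,0,0,0],
  grip=-0.1,
)

```text
time: 6.42
position: [0.625, 0.0721, 0.0994]
tool_rot: [0.7, -0.098, 0.701, 0.098]
contact_force: [-0.2, 0.2, 0.6]
opening: 0.295
```

>>> arm_command(
  commands=[0,0,0,0,15,0,0,0,35,0,0,0,55,0,0,0,60,0,0,0],
)

```text
time: 6.83
position: [0.6232, 0.0716, 0.037]
tool_rot: [0.698, -0.098, 0.702, 0.097]
contact_force: [-0.3, 0.4, 0.3]
opening: 0.542
```

>>> arm_command(
  commands=[10,0,0,0,20,0,0,0,30,0,0,0,30,0,0,0,30,0,0,0],
)

```text
time: 7.25
position: [0.6253, 0.0721, 0.0098]
tool_rot: [0.7, -0.098, 0.701, 0.098]
contact_force: [0.2, -0.8, 0.3]
opening: 0.547
```

Run:
```python
from h import *
rep(toW(.045,-.0095,-.009))
```

```text
t 7.25 tcp [0.6253 0.0721 0.0098] box [43.384  -9.2402  9.7857] open 0.547 F [ 0.2147 -0.7697  0.303 ] q [ 0.3715  0.5793 -0.201   0.0002 -0.7914 -1.6646]
tool axes x [-0.0008 -0.0004 -1.    ] y [-0.2743  0.9616 -0.0002] z [ 0.9616  0.2743 -0.0009]
yaw err tool y -> across bolt [np.float64(0.07773152593028954), np.float64(-179.9222684740697)]
shift mm [18.7843 -0.2538  1.6327] target [ 0.6269  0.0723 -0.009 ]
```

>>> arm_command(
  commands=[4,0,0,0,8,0,0,0,12,0,0,0,12,0,0,0],
)

```text
time: 7.58
position: [0.6248, 0.072, -0.0026]
tool_rot: [0.7, -0.098, 0.701, 0.098]
contact_force: [-0.0, 0.3, -0.1]
opening: 0.555
```

>>> arm_command(
  commands=[3,0,0,0,5,0,0,0,6,0,0,0,6,0,0,0],
)

```text
time: 7.92
position: [0.6252, 0.0721, -0.0082]
tool_rot: [0.7, -0.098, 0.7, 0.098]
contact_force: [-0.9, -0.2, 0.1]
opening: 0.548
```

>>> arm_command(
  commands=[0,0,0,0,0,0,0,0,0,0,0,0,0,0,0,0,0,0,0,0],
  grip=1,
)

```text
time: 8.33
position: [0.6255, 0.0722, -0.0078]
tool_rot: [0.7, -0.098, 0.7, 0.098]
contact_force: [0.4, -0.3, 0.6]
opening: 0.259
```

>>> arm_command(
  commands=[0,0,0,0,0,0,0,0,0,0,0,0,0,0,0,0,0,0,0,0],
)

```text
time: 8.75
position: [0.6254, 0.0723, -0.0078]
tool_rot: [0.7, -0.098, 0.7, 0.098]
contact_force: [-0.4, 0.2, -0.5]
opening: 0.172
```

Run:
```python
from h import *
rep(toW(.005,-.0095,-.007))
```

```text
t 8.75 tcp [ 0.6254  0.0723 -0.0078] box [43.6042 -9.0902 -7.7914] open 0.172 F [-0.4338  0.1775 -0.5456] q [ 0.3717  0.6019 -0.2138 -0.     -0.7551 -1.6643]
tool axes x [ 0.0001  0.     -1.    ] y [-0.2746  0.9616  0.    ] z [0.9616 0.2746 0.0001]
yaw err tool y -> across bolt [np.float64(0.06404526102755881), np.float64(-179.93595473897244)]
shift mm [ -0.7938  -0.453  -38.6037] target [ 0.5884  0.0612 -0.007 ]
```

The fingers stopped at 0.172, which is about 15 mm, so the shaft is held. Next I'll slide the bolt about 40 mm toward box -x to bring the +x end out from under its cover.

>>> arm_command(
  commands=[-2,0,-8,0,-2,0,-18,0,-2,0,-30,0,-2,0,-40,0,-2,0,-40,0],
)

```text
time: 9.17
position: [0.5834, 0.0601, -0.0065]
tool_rot: [0.699, -0.097, 0.702, 0.097]
contact_force: [-1.3, 0.5, -2.1]
opening: 0.17
```

>>> arm_command(
  commands=[-5,0,0,0,-12,0,0,0,-20,0,0,0,-20,0,0,0],
)

```text
time: 9.5
position: [0.5891, 0.0619, 0.0165]
tool_rot: [0.702, -0.098, 0.699, 0.098]
contact_force: [1.1, 0.4, -1.7]
opening: 0.174
```

```bash
cat > pic.py <<'E'
from h import *
import sys
k=sys.argv[1]; rep()
for n in("scene","top"):
    im=snapshot(n)[:,:,::-1]; cv2.imwrite(f"pics/{n}{k}.png",im)
    x0,y0,x1,y1=(285,90,425,275) if n=="scene" else (230,60,370,225)
    z=cv2.resize(im[y0:y1,x0:x1],None,fx=3,fy=3,interpolation=cv2.INTER_CUBIC)
    if n=="scene": a=z
cv2.imwrite(f"pics/w{k}.png",np.hstack([a[:495],z]))
E
python3 pic.py 5
```

```text
t 9.5 tcp [0.5891 0.0619 0.0165] box [ 5.8456 -9.1141 16.4945] open 0.174 F [ 1.0902  0.4366 -1.7055] q [ 0.3781  0.5192 -0.2987  0.0009 -0.7481 -1.6711]
tool axes x [ 0.0046  0.0012 -1.    ] y [-0.2748  0.9615 -0.0001] z [0.9615 0.2748 0.0048]
yaw err tool y -> across bolt [np.float64(0.04853317320237238), np.float64(-179.95146682679763)]
```

View pics/w5.png

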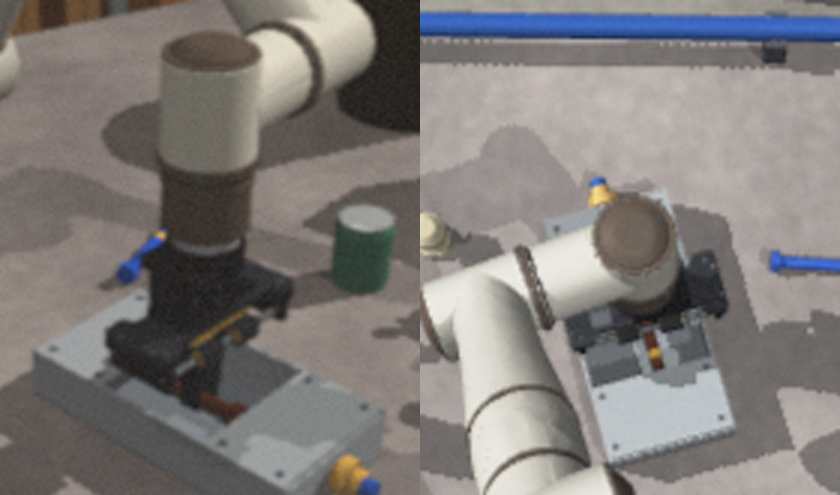

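Run:
```python
import cv2
z=cv2.imread("pics/scene5.png")[190:260,320:400]
cv2.imwrite("pics/x5.png",cv2.resize(cv2.convertScaleAbs(z,alpha=1.8,beta=10),None,fx=8,fy=8,interpolation=cv2.INTER_CUBIC))
```

```text
(no output)
```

View pics/x5.png

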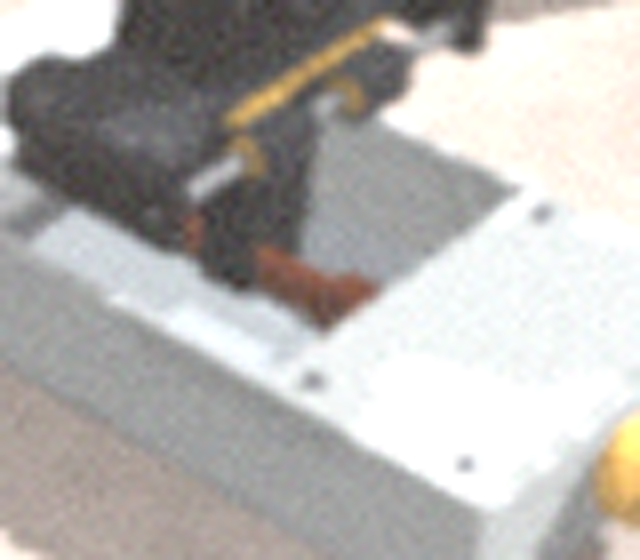

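The zoomed view shows the held shaft and the hexagon end at (340,300), right beside the cover edge. I'll shift 8 mm more toward -x for clearance, then start lifting.

>>> arm_command(
  commands=[0,0,-4,0,0,0,-8,0,0,0,-8,0],
)

```text
time: 9.85
position: [0.5776, 0.0585, 0.0136]
tool_rot: [0.699, -0.098, 0.701, 0.098]
contact_force: [0.1, 1.0, -3.4]
opening: 0.172
```

>>> arm_command(
  commands=[-5,0,0,0,-10,0,0,0,-15,0,0,0,-20,0,0,0,-20,0,0,0],
)

```text
time: 10.27
position: [0.5801, 0.0593, 0.0355]
tool_rot: [0.701, -0.098, 0.699, 0.098]
contact_force: [-0.7, -0.1, -4.5]
opening: 0.174
```

```bash
python3 pic.py 6;  python3 - <<'E'
import cv2
z=cv2.imread("pics/scene6.png")[180:250,315:395]
cv2.imwrite("pics/x6.png",cv2.resize(cv2.convertScaleAbs(z,alpha=1.8,beta=10),None,fx=8,fy=8,interpolation=cv2.INTER_CUBIC))
E
```

```text
t 10.27 tcp [0.5801 0.0593 0.0355] box [-3.5719 -9.0959 35.476 ] open 0.174 F [-0.7192 -0.0625 -4.4593] q [ 0.3796  0.4825 -0.3043  0.0003 -0.7816 -1.6726]
tool axes x [ 0.0023  0.0007 -1.    ] y [-0.2744  0.9616  0.    ] z [0.9616 0.2744 0.0024]
yaw err tool y -> across bolt [np.float64(0.0720741016850468), np.float64(-179.92792589831495)]
```

View pics/x6.png

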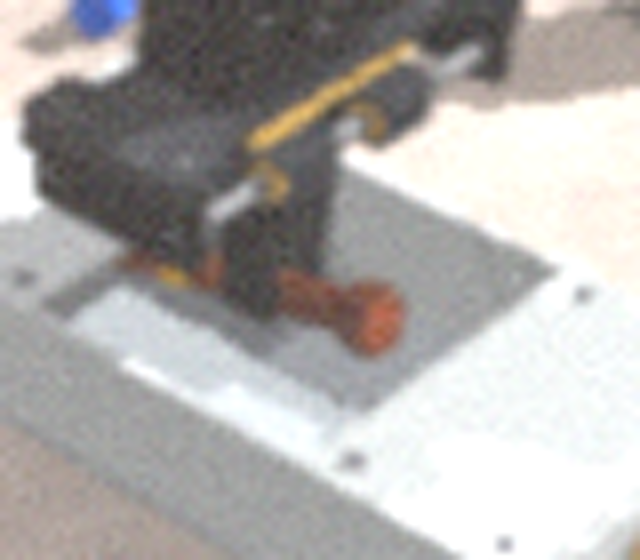

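The hexagon end at (370,315) is now clear of the cover, and the head end is held under the -x cover, so the bolt is tilting. Next I'll draw it out diagonally.

>>> arm_command(
  commands=[-7,0,5,0,-14,0,11,0,-21,0,17,0,-28,0,24,0,-28,0,28,0],
)

```text
time: 10.78
position: [0.6092, 0.0675, 0.0646]
tool_rot: [0.702, -0.098, 0.698, 0.098]
contact_force: [0.5, -0.7, -3.4]
opening: 0.171
```

```bash
python3 pic.py 7;  python3 - <<'E'
import cv2
z=cv2.imread("pics/scene7.png")[160:250,305:405]
cv2.imwrite("pics/x7.png",cv2.resize(cv2.convertScaleAbs(z,alpha=1.8,beta=10),None,fx=6,fy=6,interpolation=cv2.INTER_CUBIC))
E
```

```text
t 10.78 tcp [0.6092 0.0675 0.0646] box [26.6848 -9.1637 64.6077] open 0.171 F [ 0.5455 -0.692  -3.3566] q [ 0.3747  0.4872 -0.2027  0.0012 -0.8756 -1.6676]
tool axes x [ 0.0053  0.0011 -1.    ] y [-0.2751  0.9614 -0.0004] z [0.9614 0.2751 0.0053]
yaw err tool y -> across bolt [np.float64(0.033292800383065924), np.float64(-179.96670719961693)]
```

View pics/x7.png

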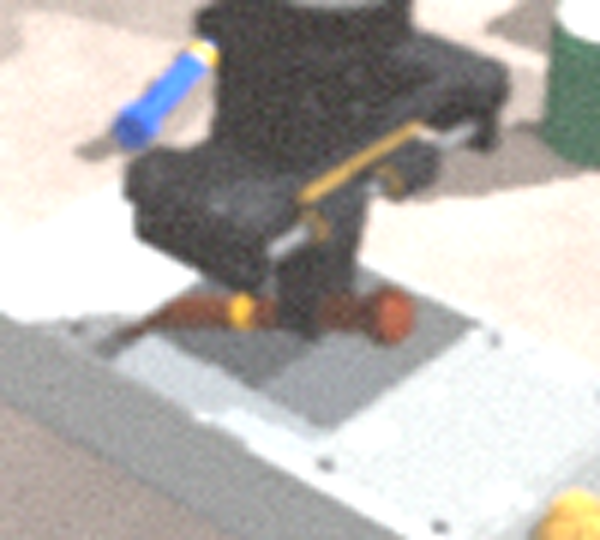

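The bolt is tilted and drawn partly out: band at (242,312), near hexagon at (395,318). I'll measure the tilt by casting rays onto the bolt's vertical plane.

```bash
cat >> h.py <<'E'
def vp(n,p,by=-.0092):
    c=C[n];R=np.array(c["R"]);o=-R.T@c["t"];d=R.T@np.linalg.solve(c["mtx"],[p[0],p[1],1])
    v3=np.r_[V,0];b3=np.r_[BO,0];k=(by-(o-b3)@v3)/(d@v3);X=o+k*d;return np.array([(X[:2]-BO)@U,X[2]])*1000
E
python3 - <<'E'
from h import *
for p in [(395,318),(340,312),(242,312),(190,312)]: print(vp("scene",np.array(p)/6+(305,160)-.4))
E
```

```text
[ 72.7906 108.9035]
[41.1929 96.9398]
[-18.4945  67.9834]
[-52.3331  51.5672]
```

Slope is 26°, and band to nut end comes to 100 mm against the 95 expected. The head sits at about box x=-104, z=26. I'll draw along the axis, slightly flatter than the slope.

>>> arm_command(
  commands=[-4,0,12,0,-9,0,26,0,-15,0,40,0,-22,0,55,0,-22,0,60,0],
)

```text
time: 11.3
position: [0.6664, 0.0838, 0.0853]
tool_rot: [0.702, -0.098, 0.699, 0.098]
contact_force: [0.5, 0.3, -2.6]
opening: 0.176
```

```bash
python3 pic.py 8;  python3 - <<'E'
import cv2
z=cv2.imread("pics/scene8.png")[160:250,305:425]
cv2.imwrite("pics/x8.png",cv2.resize(cv2.convertScaleAbs(z,alpha=1.8,beta=10),None,fx=6,fy=6,interpolation=cv2.INTER_CUBIC))
E
```

```text
t 11.3 tcp [0.6664 0.0838 0.0853] box [86.1681 -9.3248 85.2881] open 0.176 F [ 0.526   0.2872 -2.6337] q [ 0.3657  0.5534 -0.0209  0.001  -0.9929 -1.6586]
tool axes x [ 0.0036  0.0005 -1.    ] y [-0.2749  0.9615 -0.0005] z [0.9615 0.2749 0.0036]
yaw err tool y -> across bolt [np.float64(0.044734980936965485), np.float64(-179.95526501906303)]
```

View pics/x8.png

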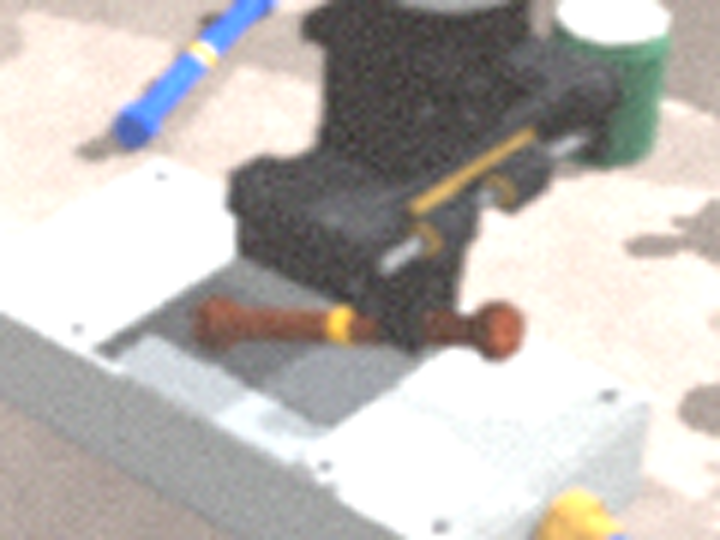

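The whole bolt is now in view, with the head at (212,323), clear of the -x cover and over the hatch. Now I'll lift straight up.

>>> arm_command(
  commands=[-8,0,0,0,-20,0,0,0,-35,0,0,0,-52,0,0,0,-70,0,0,0],
)

```text
time: 11.82
position: [0.663, 0.0828, 0.1556]
tool_rot: [0.7, -0.098, 0.701, 0.098]
contact_force: [0.2, 0.5, -2.6]
opening: 0.175
```

>>> arm_command(
  commands=[-18,0,0,0,-38,0,0,0,-58,0,0,0,-78,0,0,0,-95,0,0,0],
)

```text
time: 12.23
position: [0.6633, 0.0828, 0.2522]
tool_rot: [0.701, -0.098, 0.7, 0.098]
contact_force: [0.6, 0.5, -3.6]
opening: 0.169
```

>>> arm_command(
  commands=[-10,0,0,0,-18,0,0,0,-22,0,0,0,-25,0,0,0,-25,0,0,0],
)

```text
time: 12.65
position: [0.6636, 0.0831, 0.2739]
tool_rot: [0.7, -0.098, 0.701, 0.098]
contact_force: [-0.0, 0.8, -3.1]
opening: 0.171
```

>>> arm_command(
  commands=[0,0,0,0,0,0,0,0,0,0,0,0,0,0,0,0,0,0,0,0],
)

```text
time: 13.07
position: [0.6638, 0.0831, 0.2737]
tool_rot: [0.7, -0.098, 0.701, 0.098]
contact_force: [-0.6, 0.1, -2.8]
opening: 0.174
```

Run:
```python
from h import *
rep(); print(state()["qd"])
for n in("scene","top"):
    im=snapshot(n)[:,:,::-1]; cv2.imwrite(f"pics/{n}9.png",im)
z=cv2.imread("pics/scene9.png")[100:250,285:435]
cv2.imwrite("pics/x9.png",cv2.resize(cv2.convertScaleAbs(z,alpha=1.6,beta=5),None,fx=4,fy=4,interpolation=cv2.INTER_CUBIC))
```

```text
t 13.07 tcp [0.6638 0.0831 0.2737] box [ 83.4776  -9.2601 273.7448] open 0.174 F [-0.5504  0.0836 -2.8339] q [ 0.3657  0.4282  0.2521 -0.     -1.3954 -1.6588]
tool axes x [-0.0007 -0.0002 -1.    ] y [-0.2742  0.9617 -0.    ] z [ 0.9617  0.2742 -0.0007]
yaw err tool y -> across bolt [np.float64(0.08385285637916695), np.float64(-179.91614714362083)]
[ 0.0002 -0.0009  0.0051  0.0008  0.0016 -0.0001]
```

View pics/x9.png

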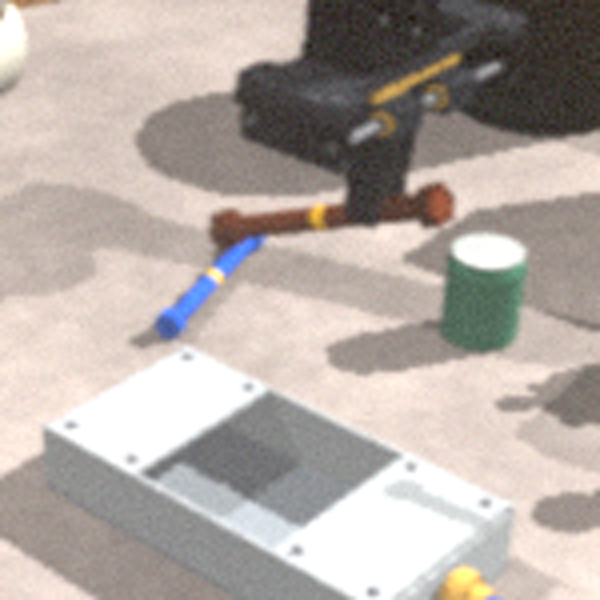

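View pics/top9.png

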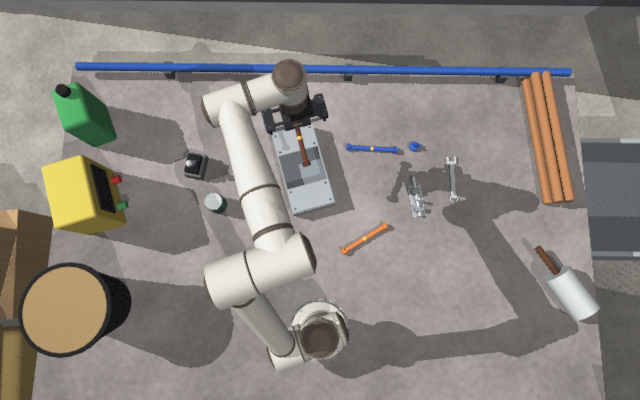

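Run:
```python
from h import *
for p in [(440,205),(318,217),(228,228),(228,242)]: print(vp("scene",np.array(p)/4+(285,100)-.4))
```

```text
[130.3748 318.1837]
[ 39.8221 278.2573]
[-36.2306 243.0739]
[-35.9411 232.3817]
```

Run:
```python
from rig import *
print(hand_in())
```

```text
the job is handed in; nothing more can be done
None
```

The bolt is out of the box and was handed in held still in the gripper, well above the 10 cm mark. I gripped it through the hatch off-centre and slid it about 48 mm toward box -x so its +x end came clear. As I lifted, the -x cover and gravity tilted it to about 26°. I then drew it out diagonally with the +x end first and raised it straight up.

**Last checks (13.1 s on the clock before the final pictures):**
- **Hold:** the opening reads 0.174, about 15 mm, which fits the 16 mm shaft. The vertical force is about -3 N, which fits the bolt's weight, and the joint speeds are near zero.
- **Height:** the lowest point of the bolt measures about 0.23 m, against the 0.158 m needed.
- **Other things:** in the last pictures the bystanders and the switch looked unmoved, though I judged that by eye only. No contact force I read was above about 5 N.

**What disagreed:** the first grasp closed on nothing (opening 0.006). Pictures showed the real fingertips about 17 mm above the reported TCP. I regripped about 16 mm lower, and that grasp held.

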